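# Assemble a graded cup set and hold the last cup ready

## Task

Stand the steel cup upright in the brass cup, right down on its floor, and let go of it. Then carry the narrower copper cup over the row of bottles and glassware and hold it hovering upright over the steel cup, centred on its mouth, with its foot about 1 to 2 cm above the steel rim and never touching it, so that I can slip a spacer ring in between; finish while still holding it there, do not lower it or let go. Leave the brass cup where it stands and do not knock the two bottles and the flask.

Things in the scene. Friction and masses are not known exactly. Their poses are not given: they have to be found in the camera images.
- brass_cup: Loose open round brass cup on a flat rectangular flange (62 x 78 mm, 7 mm thick), 71 mm tall, 0.42 kg, standing on the worktop. Round bore at least 51 mm wide, open at the top, its floor 13 mm above the underside; the rim is 68 mm across outside. Origin: centre of the underside, z up.
- brass_floor (a point): Centre of the inner floor of the brass cup, 13 mm above its underside; z up. The brass cup stands to the right of the row of bottles, in front of a tall solid bath cabinet (fixed, about 0.5 m high, from y = 0 to the right, its front face near x = 0.59): keep the arm and gripper clear of that, also when first swinging in.
- medium_cup_centre (a point): Steel cup: plain upright open-topped silver cylinder, outside diameter 44 mm, height 100 mm, wall 2.5 mm (bore 39 mm), solid base 7 mm thick, about 0.14 kg, loose. This point is on its axis half-way up (50 mm above its foot); z along its axis, up. Standing in the brass cup its rim is 113 mm above the worktop and 42 mm above the brass rim.
- medium_cup_foot (a point): Centre of the underside of the steel cup; z along its axis, up.
- medium_cup_rim (a point): Centre of the mouth of the steel cup, level with its rim (100 mm above its foot); z along its axis, up.
- small_cup_centre (a point): Copper cup: plain upright open-topped copper-coloured cylinder, outside diameter 28 mm, height 115 mm, wall 2 mm, solid base 7 mm thick, about 0.09 kg, loose. This point is on its axis half-way up (57.5 mm above its foot); z along its axis, up. The steel and the copper cup stand at the left of the row of bottles, either one nearer to it.
- small_cup_foot (a point): Centre of the underside of the copper cup; z along its axis, up.
- amber_bottle_centre (a point): Bystander: brown bottle with black cap, 60 mm wide, 118 mm tall; this point is half-way up. One of a row of three running away from the robot, between the two cups and the brass cup.
- white_bottle_centre (a point): Bystander: white bottle, 60 mm wide, 118 mm tall; this point is half-way up.
- flask_centre (a point): Bystander: clear conical flask with amber contents, 64 mm wide, 104 mm tall; this point is half-way up.
Mind the look-alikes: they are no part of the job. Leave any purple or red look-alike of the part that bears medium_cup_centre alone.

How it is judged (in metres and radians):
On the way, in this order (a step that is already met when the one before it is completed fails the run):
1. the steel cup stands upright on the floor of the brass cup, let go (horizontal distance between medium_cup_foot and brass_floor below 0.008 m and z of medium_cup_foot in the frame of brass_floor below 0.005 m and angle between medium_cup_centre's own z axis and vertical below 0.08 rad and contact force between medium_cup and the fingers below 0.1 N), for 0.3 s.
2. the copper cup is carried over the row of bottles and flask, its foot higher than they are (height (world z) of small_cup_foot above 0.118 m and world x of small_cup_foot between 0.33 and 0.67 m and world y of small_cup_foot between 0.06 and 0.15 m), for 0.02 s.
At the end, for the whole second after the job is handed in: Steel cup released on the brass cup's floor (8 mm off centre, 5 mm up, 0.08 rad at most); copper cup held still, upright (0.1 rad), foot 4-30 mm above the steel rim, within 6 mm of its centre, touching neither cup; brass cup level and untouched, it and the bystanders within 30 mm of their start (all of step 1 and z of small_cup_foot in the frame of medium_cup_rim between 0.004 and 0.03 m and horizontal distance between small_cup_foot and medium_cup_rim below 0.006 m and angle between small_cup_centre's own z axis and vertical below 0.1 rad and linear speed of small_cup below 0.02 m/s and contact force between small_cup and the fingers above 0.5 N and contact force between small_cup and medium_cup below 0.05 N and contact force between small_cup and brass_cup below 0.05 N and contact force between medium_cup and the arm below 0.1 N and contact force between brass_cup and the fingers below 0.1 N and angle between brass_cup's own z axis and vertical below 0.05 rad and distance of each of brass_cup, amber_bottle_centre, white_bottle_centre, flask_centre from where it was at the start of the episode below 0.03 m); the arm keeps its last pose, push and grip.
It fails at once if the copper cup touches the steel cup (contact force between small_cup and medium_cup above 0.3 N).
It fails at once if the brass cup is tipped or shoved more than 30 mm (angle between brass_cup's own z axis and vertical above 0.3 rad or distance of brass_cup from where it was at the start of the episode above 0.03 m).
It fails at once if a bottle or the flask is tipped or moved more than 30 mm (distance of any of amber_bottle_centre, white_bottle_centre, flask_centre from where it was at the start of the episode above 0.03 m or angle between any of amber_bottle_centre, white_bottle_centre, flask_centre's own z axis and vertical above 0.4 rad).
It also fails if it takes over 64 s, if anything falls off the work surface, if the arm or the gripper's body presses on something with over 40 N, if the wrist force passes 120 N, or if a joint passes its speed limit or range.

## Robot

A 7-joint arm with a two-finger parallel gripper is mounted at the origin on a cart in front of the work surface, level with it; the furniture and walls round the work are solid. World frame = base frame: x ahead of the robot, y to its left, z up, the work surface at z = 0. Lengths are in mm, angles in rad, forces in N, time in s.
With the tool pointing down it reaches from about 350 to 900 mm from the base axis. Payload 8.1 kg.
Tool frame: the origin (TCP) lies at the very end of the fingers, on their centre line; the grasp point (between the pads) lies bot.grip_depth behind it (bot.grip_depth is the distance from the TCP to the grasp point, in mm); z points along the fingers, y is the line along which they close (so a half turn about z gives the same grasp; the last joint's range is limited). The gripper opens to 85 mm and grips with 20 to 120 N. Pads are 22 mm wide; open, the fingers measure 114 mm over their backs; the gripper's body (76 mm by 85 mm) begins 54 mm behind the grasp point. The pads swing forward as they close: fully open they stand 13 mm farther back than shut.
Start: joints at [1.092, 0.434, 0.025, 1.573, -0.012, 1.134, -0.075], TCP at [229.363, -581.408, 197.023] pointing down, gripper open.
Joint ranges: [-2.62, 2.62], [-0.44, 2.09], [-1.27, 1.32], [0.08, 2.57], [-1.32, 4.46], [0.12, 2], [-2.74, 2.74]. Speed limits (rad/s): [2.22, 2.22, 3.01, 3.01, 3.14, 3.14, 3.14].

## Interface

Orientations are given as a rotation vector (axis times angle).
In Python, from workcell import bot gives the robot as it stands.
- The arm moves only by the shell command python3 -m pendant 'ROWS'. ROWS is JSON, a list of rows, each an object with "linear": the shift along the tool's x, y, z as a fraction of full scale, a list of three; "twist": the turn, a rotation vector about the tool's x, y, z as a fraction of full scale, a list of three; "hand": the closure, from 0 (fully open) to 1 (shut). A call has 1 to 5 rows; each row is the pose to reach, as a shift and turn from the pose commanded when the call began, along the tool's axes at that moment; what a row does not reach only later rows make up. Full scale, the value 1, is 0.25 m for a shift and 120 degrees for a turn. A row lasts 1/10 s, in which the tool goes at most 50 mm and 8.59 degrees, less where a joint would pass 70% of its speed; a pose out of reach is approached as far as the arm can. A call with a number of a shift or a turn outside -1 to 1 is refused whole. A call with a gripper value outside its range is refused whole. The fingers move at their own pace and stop on an object; the grip force is fixed at half the most. Time passes only in rows, so rows that repeat a pose let the fingers close. It gives the time, the measured TCP pose, the force and the opening at its end, in the units of the state.
- bot.state(): the state, without advancing time (a new reading comes with each control period).
- bot.read_camera(name): name is "side" or "top" or "wrist"; returns a dict with "color" (480x640x3 uint8, red, green, blue), "intrinsics" (3x3 intrinsics, pixels), "R" (3x3) and "t" (3): a world point X has camera coordinates R X + t. Camera axes: x right, y down, z forward; pixel columns grow to the right and rows downward; lengths in mm; the calibration is good to about 2 mm. A picture is of the moment at which its call begins. There is no depth.
- bot.close_job(): hands the job in, once; it reports no verdict.
The state is a dict: "t": time; "qpos": joint angles; "joint_vel": joint speeds; "joint_torque": joint torques, N m; "position": TCP position; "orientation": TCP orientation; "contact_force": force on the tool from outside, world axes, zero at the start; "moment": the same for the moment, N m; "grip_width": finger opening in mm.
Only numpy, scipy, OpenCV 4.12 (cv2) and the standard library are available. Lean on these libraries where they do the work, as an engineer would, in place of code of your own. Each camera call takes 0.05 s, during which the arm holds its last target. There are 200 camera calls.

## Working session

There is one attempt and no reset: what is moved stays moved. The work goes in short steps, Python scripts to look and compute and a shell command to move; the robot and the scene stay as the last step left them, time stands still between calls to the robot, and variables do not carry over. Pictures are saved under pics/ and viewed, on a budget of 10 in all, crops included, one or two more only if the job needs it, and the job is handed in when it is done.

```bash
ls; mkdir -p pics; python3 - <<'E'
from workcell import bot
import cv2
print(bot.state(), bot.grip_depth)
for n in("top","side"):
    r=bot.read_camera(n); cv2.imwrite(f"pics/{n}0.png",r["color"][:,:,::-1]); print(n,r["intrinsics"],r["R"],r["t"])
E
```

```text
pics
{'t': 0.0, 'qpos': array([ 1.09239948,  0.4352362 ,  0.02498087,  1.57412902, -0.01158731,
        1.13401165, -0.07509828]), 'joint_vel': array([-2.37421833e-04,  1.09258999e-03, -1.42923064e-03,  3.80453947e-05,
       -2.65188574e-04, -1.49338196e-03, -1.06335413e-03]), 'joint_torque': array([-6.60014630e-04, -6.70468783e+01,  1.02449130e+00, -3.16217780e+01,
        1.54732307e-02,  1.24171469e-02, -1.63049725e-05]), 'position': array([ 229.10129026, -580.86833897,  196.20556541]), 'orientation': array([-3.08477344e+00, -5.86430965e-01,  7.29941819e-04]), 'contact_force': array([-0.20110566,  1.03449746,  0.06042539]), 'moment': array([-0.05169064, -0.01324291, -0.01069723]), 'grip_width': 85.33057540342463} 18.700000000000003
top [[579.70743123   0.         322.66487997]
 [  0.         579.70743123 250.00979779]
 [  0.           0.           1.        ]] [[-0.02588306 -0.99953049 -0.01639713]
 [-0.99632944  0.02713204 -0.08118801]
 [ 0.08159478  0.01423555 -0.99656392]] [ 149.50281647  512.3134581  1219.99691876]
side [[551.1666821    0.         322.04407413]
 [  0.         551.1666821  247.06260048]
 [  0.           0.           1.        ]] [[ 0.98925019 -0.14596795  0.00879932]
 [-0.04458089 -0.35834736 -0.9325233 ]
 [ 0.13927173  0.92210657 -0.36100257]] [-498.09984434  168.46088345  886.16166941]
```

View pics/top0.png

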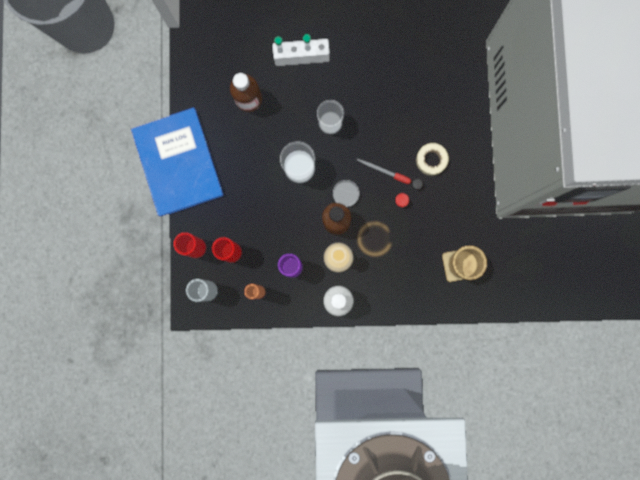

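View pics/side0.png

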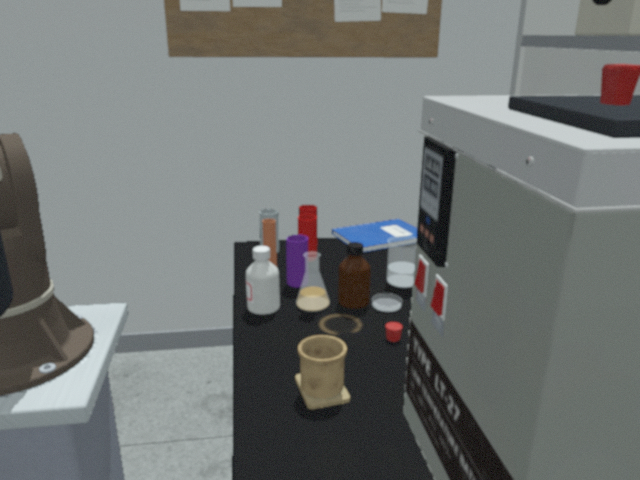

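```bash
cat > h.py <<'E'
import numpy as np,cv2
from workcell import bot
from scipy.spatial.transform import Rotation as Ro
def ray(r,u,v,z):
    K,R,t=(np.array(r[k],float) for k in("intrinsics","R","t"))
    c=-R.T@t; d=R.T@np.linalg.solve(K,[u,v,1.]); return c+d*(z-c[2])/d[2]
def proj(r,X):
    K,R,t=(np.array(r[k],float) for k in("intrinsics","R","t"))
    p=K@(R@np.asarray(X,float)+t); return p[:2]/p[2]
def rows(dx,R=None):
    "print linear units in current tool axes for a world shift dx mm"
    s=bot.state(); Rt=Ro.from_rotvec(s["orientation"]).as_matrix()
    return Rt.T@np.array(dx)/250
E
python3 - <<'E'
from h import *
r=bot.read_camera("top"); s=bot.read_camera("side")
for q in(r,s): print("cam",-np.array(q["R"]).T@q["t"])
im=r["color"]
hsv=cv2.cvtColor(im,cv2.COLOR_RGB2HSV)
def box(m,x0,y0,x1,y1):
    n,l,st,c=cv2.connectedComponentsWithStats(m[y0:y1,x0:x1].astype('uint8')); i=1+np.argmax(st[1:,4]); a=st[i]; return a[0]+x0,a[1]+y0,a[0]+x0+a[2],a[1]+y0+a[3],a[4]
v=hsv[...,2]>45
for n,w in dict(steel=(180,272,222,308),copper=(238,278,272,306),purple=(272,248,308,284),white=(315,280,360,322),flask=(318,238,358,276),amber=(318,200,356,238),brass=(435,235,500,290)).items(): print(n,box(v,*w))
print(Ro.from_rotvec(bot.state()["orientation"]).as_matrix().round(3))
c=np.hstack([cv2.resize(im[225:315,170:370],None,fx=3.9,fy=3.9,interpolation=2)]);d=cv2.resize(im[235:295,425:505],None,fx=4,fy=4,interpolation=2)
d=np.hstack([d,np.zeros((240,780-320,3),'uint8')]);cv2.imwrite("pics/c1.png",np.vstack([c,d])[:,:,::-1])
E
```

```text
cam [ 414.75718729  118.16518623 1259.85003776]
cam [ 376.83822915 -829.47459838  481.38328616]
steel (np.int32(180), np.int32(272), np.int32(222), np.int32(308), np.int32(1404))
copper (np.int32(238), np.int32(278), np.int32(272), np.int32(306), np.int32(853))
purple (np.int32(272), np.int32(248), np.int32(308), np.int32(284), np.int32(1180))
white (np.int32(315), np.int32(280), np.int32(360), np.int32(322), np.int32(1863))
flask (np.int32(318), np.int32(238), np.int32(358), np.int32(276), np.int32(1419))
amber (np.int32(318), np.int32(200), np.int32(356), np.int32(238), np.int32(1256))
brass (np.int32(435), np.int32(235), np.int32(500), np.int32(290), np.int32(3321))
[[ 0.93   0.367 -0.   ]
 [ 0.367 -0.93   0.001]
 [-0.    -0.001 -1.   ]]
```

View pics/c1.png

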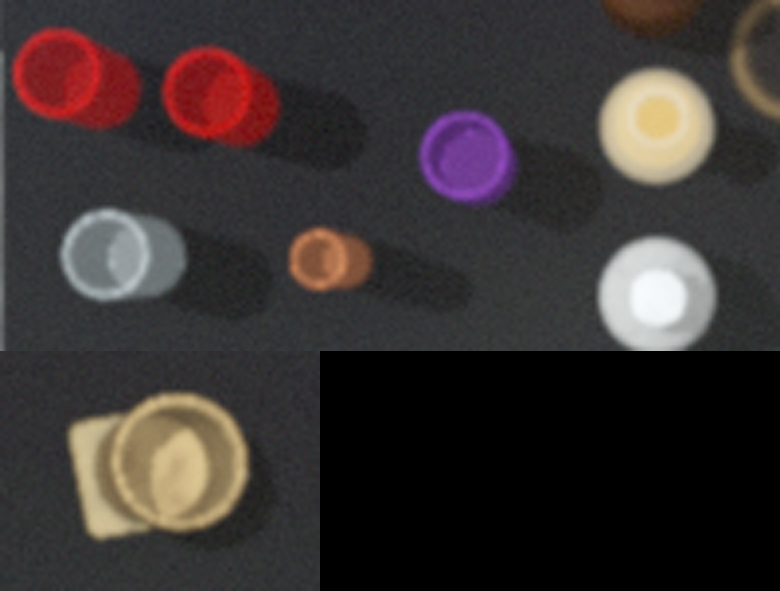

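```bash
python3 - <<'E'
from h import *
r=bot.read_camera("top")
for n,u,v,z in(("steel",196.9,290.4,100),("copper",251.8,291.4,115),("purple",289.5,265,100),("red2",223,248.7,100),("brass",470,262.7,71),("white",338.7,300.9,118),("flask",338.5,257,104),("amber",337,214,118)): print(n,ray(r,u,v,z).round(1))
w=bot.read_camera("wrist");print(w["intrinsics"]);c=-w["R"].T@w["t"];s=bot.state();Rt=Ro.from_rotvec(s["orientation"]).as_matrix();print("cam in tool",Rt.T@(c-s["position"]),(w["R"]@Rt).round(3))
E
```

```text
steel [435.4 388.7 100. ]
copper [430.3 276.5 115. ]
purple [481.4 202.  100. ]
red2 [517.8 335.3 100. ]
brass [ 477.9 -165.5   71. ]
white [407.3 105.6 118. ]
flask [494.5 103.4 104. ]
amber [579.2 104.2 118. ]
[[353.88317144   0.         316.96645338]
 [  0.         353.88317144 242.08710862]
 [  0.           0.           1.        ]]
cam in tool [  66.14216736    0.39474367 -177.56960874] [[ 0.     1.     0.001]
 [-0.966  0.001 -0.26 ]
 [-0.26  -0.001  0.966]]
```

```bash
python3 -m pendant '[{"linear":[0.636,-0.566,-0.4],"twist":[0,0,-0.28],"hand":0},{"linear":[0.636,-0.566,-0.4],"twist":[0,0,-0.28],"hand":0},{"linear":[0.636,-0.566,-0.4],"twist":[0,0,-0.28],"hand":0},{"linear":[0.636,-0.566,-0.4],"twist":[0,0,-0.28],"hand":0},{"linear":[0.636,-0.566,-0.4],"twist":[0,0,-0.28],"hand":0}]'; python3 -c "
from h import *
s=bot.state();R=Ro.from_rotvec(s['orientation']).as_matrix();print(R.round(3),s['qpos'].round(2))
print(rows(np.array([420,-180,340])-s['position']), np.degrees(np.arctan2(R[1,0],R[0,0])))"
```

```text
t: 0.8
position: [327.1, -388.7, 298.7]
orientation: [2.778, 1.463, 0.002]
contact_force: [0.6, -0.8, 0.2]
grip_width: 85.4
[[ 0.566  0.825  0.002]
 [ 0.825 -0.566 -0.001]
 [ 0.     0.002 -1.   ]] [ 0.92  0.18 -0.18  1.68  0.03  1.28  0.13]
[ 0.89870032 -0.16529804 -0.16525756] 55.55611247944146
```

```bash
python3 -m pendant '[{"linear":[0.899,-0.165,-0.165],"twist":[0,0,-0.287],"hand":0},{"linear":[0.899,-0.165,-0.165],"twist":[0,0,-0.287],"hand":0},{"linear":[0.899,-0.165,-0.165],"twist":[0,0,-0.287],"hand":0},{"linear":[0.899,-0.165,-0.165],"twist":[0,0,-0.287],"hand":0},{"linear":[0.899,-0.165,-0.165],"twist":[0,0,-0.287],"hand":0}]'; python3 -c "
from h import *
s=bot.state();R=Ro.from_rotvec(s['orientation']).as_matrix();print(R.round(3),s['qpos'].round(2))
print(rows(np.array([430,300,300])-s['position']), np.degrees(np.arctan2(R[1,0],R[0,0])))
w=bot.read_camera('wrist');cv2.imwrite('pics/w1.png',w['color'][:,:,::-1]);print([proj(w,[477.9,-165.5,z]) for z in(71,13)])"
```

```text
t: 1.3
position: [421.2, -179.7, 339.3]
orientation: [2.219, 2.222, 0.002]
contact_force: [0.5, -0.7, -1.2]
grip_width: 85.5
[[-0.001  1.     0.002]
 [ 1.     0.001 -0.   ]
 [-0.     0.002 -1.   ]] [ 0.67  0.1  -0.42  1.69  0.04  1.36  0.25]
[1.91881265 0.03732871 0.15712988] 90.07483756697891
[array([361.42058491, 189.49651838]), array([356.40910262, 184.76508956])]
```

View pics/w1.png

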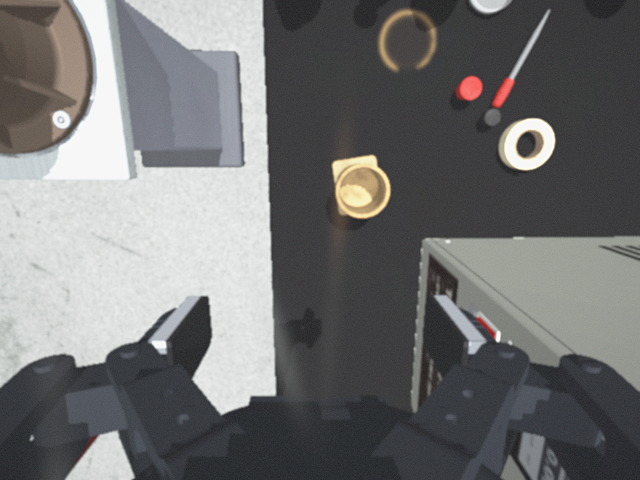

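```bash
python3 -m pendant '[{"linear":[1,0.03,0.0],"twist":[0,0,0],"hand":0},{"linear":[1,0.03,0],"twist":[0,0,0],"hand":0},{"linear":[1,0.03,0],"twist":[0,0,0],"hand":0},{"linear":[1,0.03,0],"twist":[0,0,0],"hand":0},{"linear":[1,0.03,0],"twist":[0,0,0],"hand":0}]'; python3 -m pendant '[{"linear":[1,0.02,0.16],"twist":[0,0,0],"hand":0.25},{"linear":[1,0.02,0.16],"twist":[0,0,0],"hand":0.25},{"linear":[1,0.02,0.16],"twist":[0,0,0],"hand":0.25},{"linear":[1,0.02,0.16],"twist":[0,0,0],"hand":0.25},{"linear":[1,0.02,0.16],"twist":[0,0,0],"hand":0.25}]'; python3 -c "
from h import *
s=bot.state();R=Ro.from_rotvec(s['orientation']).as_matrix();print(R.round(3),s['qpos'].round(2))
w=bot.read_camera('wrist');cv2.imwrite('pics/w2.png',w['color'][:,:,::-1]);print([proj(w,p) for p in([435.4,388.7,100],[435.4,388.7,0],[430.3,276.5,115])])
print(rows(np.array([435.4,388.7,68])-s['position']))"
```

```text
t: 1.85
position: [429.1, 67.9, 338.5]
orientation: [2.23, 2.211, 0.0]
contact_force: [1.8, -0.6, -0.5]
grip_width: 85.2
t: 2.35
position: [436.4, 314.6, 298.3]
orientation: [2.231, 2.211, 0.0]
contact_force: [0.6, -0.9, -0.1]
grip_width: 64.0
[[ 0.009  1.     0.   ]
 [ 1.    -0.009 -0.   ]
 [-0.     0.    -1.   ]] [-0.12  0.33 -0.81  1.58  0.24  1.34 -0.97]
[array([314.71813903, 138.25412874]), array([315.22247738, 140.13271977]), array([310.90604768, 248.11945064])]
[ 0.29225432 -0.00168335  0.92275593]
```

View pics/w2.png

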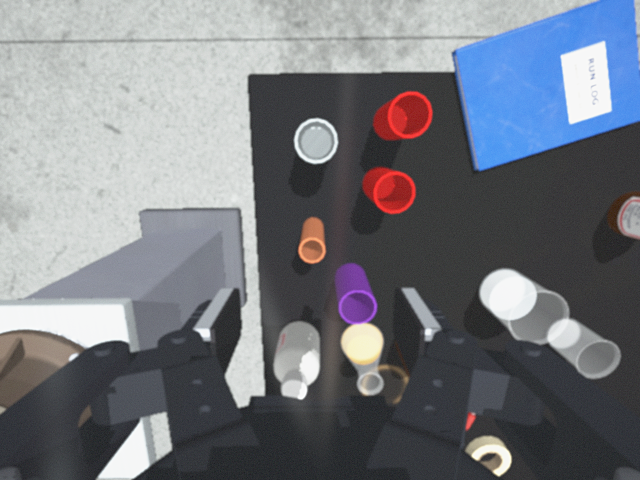

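```bash
python3 -m pendant '[{"linear":[0.291,0.003,0.3],"twist":[0,0,0],"hand":0.25},{"linear":[0.291,0.003,0.5],"twist":[0,0,0],"hand":0.25},{"linear":[0.291,0.003,0.593],"twist":[0,0,0],"hand":0.25},{"linear":[0.291,0.003,0.593],"twist":[0,0,0],"hand":0.25},{"linear":[0.291,0.003,0.593],"twist":[0,0,0],"hand":0.25}]'; python3 -m pendant '[{"linear":[0,0,0.1],"twist":[0,0,0],"hand":0.25},{"linear":[0,0,0.2],"twist":[0,0,0],"hand":0.25},{"linear":[0,0,0.28],"twist":[0,0,0],"hand":0.25},{"linear":[0,0,0.332],"twist":[0,0,0],"hand":0.25},{"linear":[0,0,0.332],"twist":[0,0,0],"hand":0.25}]'; python3 -c "
from h import *
s=bot.state();R=Ro.from_rotvec(s['orientation']).as_matrix();print(R.round(3),s['qpos'].round(2))
w=bot.read_camera('wrist');cv2.imwrite('pics/w3.png',w['color'][:,:,::-1])"
```

```text
t: 2.9
position: [436.1, 384.6, 147.2]
orientation: [-2.228, -2.214, 0.009]
contact_force: [-0.6, 0.4, 1.6]
grip_width: 64.0
t: 3.4
position: [437.8, 385.0, 67.2]
orientation: [2.231, 2.212, -0.002]
contact_force: [-0.8, -0.3, 0.3]
grip_width: 64.1
[[ 0.008  1.    -0.   ]
 [ 1.    -0.008 -0.001]
 [-0.001 -0.    -1.   ]] [-0.33  0.61 -0.7   1.78  0.48  0.93 -1.25]
```

View pics/w3.png

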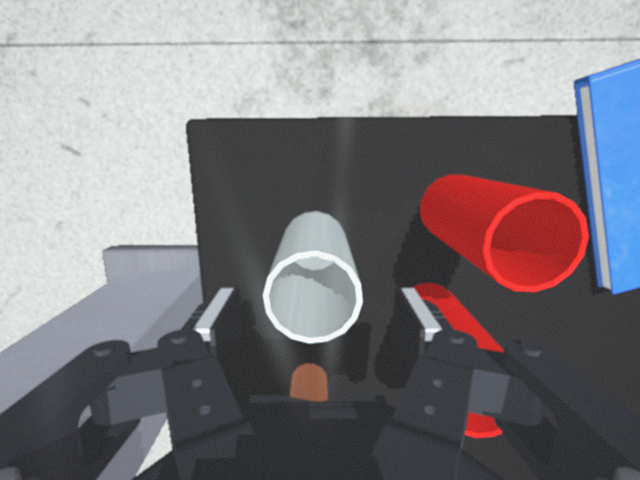

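```bash
python3 -m pendant '[{"linear":[0.01,0,0],"twist":[0,0,0],"hand":0.4},{"linear":[0.01,0,0],"twist":[0,0,0],"hand":0.6},{"linear":[0.01,0,0],"twist":[0,0,0],"hand":0.9},{"linear":[0.01,0,0],"twist":[0,0,0],"hand":0.9},{"linear":[0.01,0,0],"twist":[0,0,0],"hand":0.9}]';  python3 -m pendant '[{"linear":[0,0,0],"twist":[0,0,0],"hand":0.9},{"linear":[0,0,-0.1],"twist":[0,0,0],"hand":0.9},{"linear":[0,0,-0.3],"twist":[0,0,0],"hand":0.9},{"linear":[0,0,-0.5],"twist":[0,0,0],"hand":0.9},{"linear":[0,0,-0.65],"twist":[0,0,0],"hand":0.9}]'; python3 -m pendant '[{"linear":[0,0,-0.05],"twist":[0,0,0],"hand":0.9},{"linear":[0,0,-0.06],"twist":[0,0,0],"hand":0.9}]'; python3 - <<'E'
from h import *
s=bot.state();R=Ro.from_rotvec(s['orientation']).as_matrix();print(R.round(3),s['qpos'].round(2),s['position'])
w=bot.read_camera('wrist');cv2.imwrite('pics/w4.png',w['color'][:,:,::-1])
z=s['position'][2]+33
for u in (0,):
  for v in range(250,340,20): print(v,ray(w,313,v,z).round(1))
E
```

```text
t: 3.95
position: [437.6, 388.4, 67.7]
orientation: [2.23, 2.213, 0.0]
contact_force: [-0.3, -0.1, 0.1]
grip_width: 8.4
t: 4.45
position: [437.5, 389.0, 233.1]
orientation: [-2.229, -2.213, -0.003]
contact_force: [0.3, 0.1, 0.3]
grip_width: 8.5
t: 4.65
position: [438.0, 389.1, 246.6]
orientation: [2.23, 2.213, 0.005]
contact_force: [0.5, -0.4, -0.1]
grip_width: 8.7
[[ 0.008  1.     0.002]
 [ 1.    -0.008  0.002]
 [ 0.002  0.002 -1.   ]] [-0.27  0.45 -0.79  1.55  0.33  1.28 -1.12] [437.97885024 389.06097278 246.62131018]
250 [437.1 412.  279.6]
270 [437.  403.  279.6]
290 [436.9 393.8 279.6]
310 [436.8 384.2 279.6]
330 [436.7 374.3 279.6]
```

View pics/w4.png

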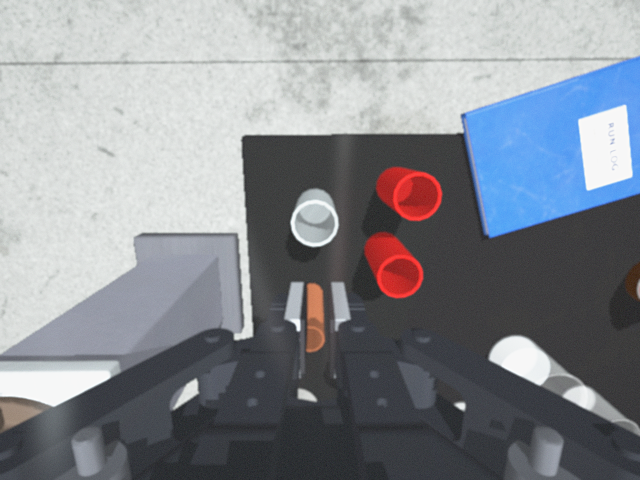

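```bash
python3 - <<'E'
from h import *
w=bot.read_camera('wrist'); s=bot.state()
print("steel now",ray(w,315,222,100),ray(w,315,222,70), "pred 437,388:",proj(w,[436.5,387.5,100]))
c=-w["R"].T@w["t"]; print(c-s["position"])
d=s["position"]-np.array([437.8,385,67.2])
w2=dict(w); w2["t"]=w["t"]+w["R"]@d   # cam moved back by d
print("steel in w3",ray(w2,313,297,100))
P=s["position"]
for a in(0,20,40,60): print(a,proj(w,P+[0,0,a]),proj(w,P+[4.3,11,a]),proj(w,P+[-4.3,-11,a]))
im=cv2.imread('pics/w3.png')[200:400,160:480]; im4=cv2.imread('pics/w4.png')[200:400,160:480]
cv2.imwrite('pics/c5.png',np.vstack([cv2.resize(i,None,fx=1.5*1.0,fy=1.5,interpolation=2) for i in(im,im4)]))
t=bot.read_camera("top")["color"];cv2.imwrite('pics/c6.png',np.hstack([cv2.imread('pics/c5.png'),cv2.resize(t[200:350,170:250],(320,600))[:,:,::-1]]))
E
```

```text
steel now [436.53010923 386.54089499 100.        ] [436.31320473 380.30878917  70.        ] pred 437,388: [314.95861664 220.98879992]
[  1.47500431  65.80959153 178.94735868]
steel in w3 [437.02838867 386.34351752 100.        ]
0 [315.12831993 274.33757104] [323.08443029 254.66725738] [307.40773877 293.42557336]
20 [314.91811028 288.72145721] [323.7871735  267.02983815] [306.34085371 309.69938662]
40 [314.65419601 306.78015652] [324.67290606 282.61154743] [305.0064457  330.05388183]
60 [314.31298232 330.12817581] [325.82380021 302.85795006] [303.28946802 356.24393282]
```

View pics/c6.png

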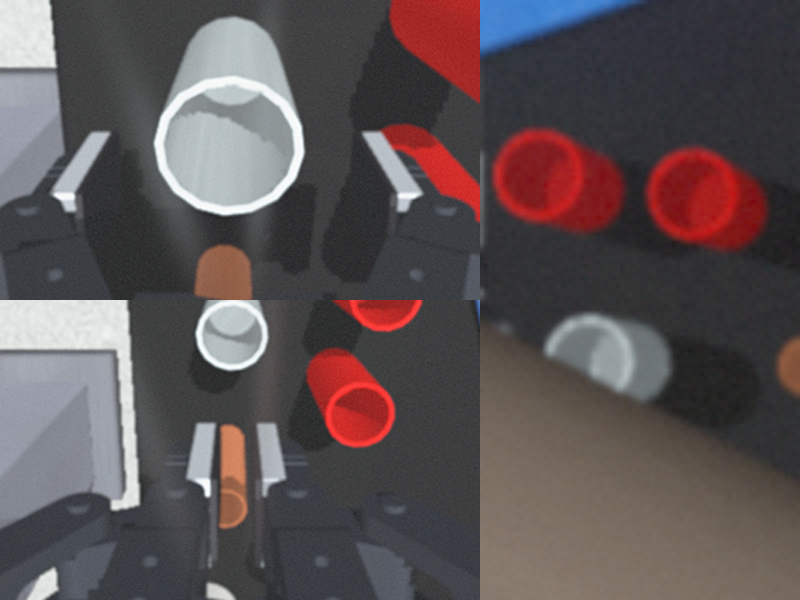

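```bash
python3 -m pendant '[{"linear":[-0.01,0,0.1],"twist":[0,0,0],"hand":0.25},{"linear":[-0.01,0,0.2],"twist":[0,0,0],"hand":0.25},{"linear":[-0.01,0,0.386],"twist":[0,0,0],"hand":0.25},{"linear":[-0.01,0,0.5],"twist":[0,0,0],"hand":0.25},{"linear":[-0.01,0,0.65],"twist":[0,0,0],"hand":0.25}]'; python3 -m pendant '[{"linear":[0,0,0.05],"twist":[0,0,0],"hand":0.25},{"linear":[0,0,0.1],"twist":[0,0,0],"hand":0.25},{"linear":[0,0,0.15],"twist":[0,0,0],"hand":0.25},{"linear":[0,0,0.22],"twist":[0,0,0],"hand":0.25},{"linear":[0,0,0.22],"twist":[0,0,0],"hand":0.25}]'; python3 -m pendant '[{"linear":[0,0,0],"twist":[0,0,0],"hand":0.4},{"linear":[0,0,0],"twist":[0,0,0],"hand":0.6},{"linear":[0,0,0],"twist":[0,0,0],"hand":0.9},{"linear":[0,0,0],"twist":[0,0,0],"hand":0.9},{"linear":[0,0,0],"twist":[0,0,0],"hand":0.9}]'
```

```text
t: 5.3
position: [436.7, 385.0, 79.8]
orientation: [-2.229, -2.213, 0.003]
contact_force: [0.7, 0.9, 0.3]
grip_width: 64.1
t: 5.8
position: [437.0, 385.1, 26.2]
orientation: [2.23, 2.213, -0.003]
contact_force: [-0.2, -1.1, 0.1]
grip_width: 63.9
t: 6.3
position: [438.0, 386.7, 28.8]
orientation: [2.23, 2.213, 0.003]
contact_force: [-1.3, -0.2, 6.6]
grip_width: 43.0
```

```bash
python3 -m pendant '[{"linear":[0,0,-0.05],"twist":[0,0,0],"hand":0.9},{"linear":[0,0,-0.15],"twist":[0,0,0],"hand":0.9},{"linear":[0,0,-0.3],"twist":[0,0,0],"hand":0.9},{"linear":[0,0,-0.45],"twist":[0,0,0],"hand":0.9},{"linear":[0,0,-0.6],"twist":[0,0,0],"hand":0.9}]'; python3 -m pendant '[{"linear":[-0.1,0,-0.08],"twist":[0,0,0],"hand":0.9},{"linear":[-0.25,0.02,-0.08],"twist":[0,0,0],"hand":0.9},{"linear":[-0.42,0.04,-0.08],"twist":[0,0,0],"hand":0.9},{"linear":[-0.6,0.06,-0.08],"twist":[0,0,0],"hand":0.9},{"linear":[-0.78,0.08,-0.08],"twist":[0,0,0],"hand":0.9}]'; python3 -c "
from h import *
s=bot.state();print(s['grip_width'],s['contact_force'],s['qpos'].round(2),s['position']);w=bot.read_camera('wrist');cv2.imwrite('pics/w5.png',w['color'][:,:,::-1])
print(Ro.from_rotvec(s['orientation']).as_matrix().round(3))"
```

```text
t: 6.8
position: [437.2, 385.7, 179.9]
orientation: [-2.229, -2.213, -0.0]
contact_force: [0.8, 0.4, -1.2]
grip_width: 43.4
t: 7.3
position: [455.8, 189.1, 198.4]
orientation: [2.229, 2.213, 0.001]
contact_force: [1.0, 0.3, -0.6]
grip_width: 43.3
43.256266480422894 [ 1.02337166  0.31231305 -0.63154681] [ 0.14  0.33 -0.8   1.84  0.26  1.09 -0.77] [455.82283885 189.13696334 198.36570344]
[[ 0.007  1.     0.001]
 [ 1.    -0.007 -0.   ]
 [-0.     0.001 -1.   ]]
```

View pics/w5.png

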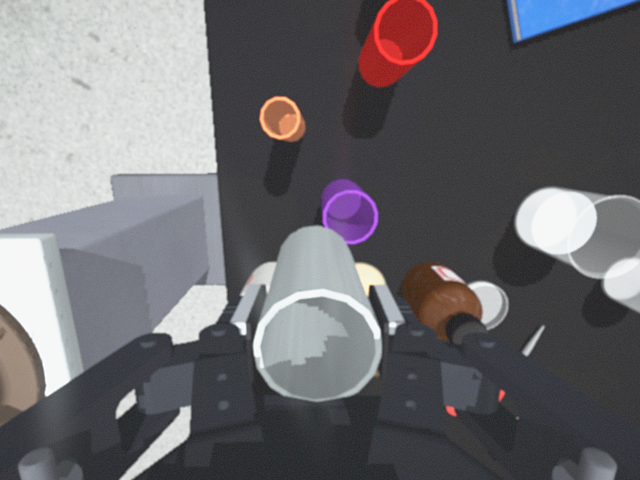

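```bash
python3 -m pendant '[{"linear":[-0.15,0,0],"twist":[0,0,0],"hand":0.9},{"linear":[-0.35,0.02,0],"twist":[0,0,0],"hand":0.9},{"linear":[-0.55,0.04,0],"twist":[0,0,0],"hand":0.9},{"linear":[-0.75,0.06,0],"twist":[0,0,0],"hand":0.9},{"linear":[-0.85,0.07,0],"twist":[0,0,0],"hand":0.9}]'; python3 -c "
from h import *
s=bot.state();w=bot.read_camera('wrist');P=s['position']
c=ray(w,318,345,P[2]+71);print('cup-TCP',c-P,'foot px upright',proj(w,c-[0,0,100]),proj(w,c-[0,-22,100]),proj(w,c-[22,0,100]),proj(w,c-[-22,0,100]),'s',s['position'])
im=w['color'];cv2.imwrite('pics/w6.png',im[:,:,::-1]);print(proj(w,[478.6,-167.4,71]))
print(rows(np.array([478.6,-167.4,150])-P))"
```

```text
t: 7.85
position: [471.7, -26.5, 198.1]
orientation: [2.234, 2.207, -0.002]
contact_force: [-0.5, 0.8, -1.0]
grip_width: 43.4
cup-TCP [ 1.1058717   0.79477949 71.        ] foot px upright [317.64574678 256.43060719] [317.23484487 221.13318718] [281.67281128 256.82255254] [353.64546508 256.03837003] s [471.74768908 -26.54978993 198.09804685]
[324.97169361 364.00810684]
[-0.56227595  0.03619155  0.1942227 ]
```

```bash
python3 -m pendant '[{"linear":[-0.15,0.01,0],"twist":[0,0,0],"hand":0.9},{"linear":[-0.35,0.02,0.05],"twist":[0,0,0],"hand":0.9},{"linear":[-0.5,0.032,0.1],"twist":[0,0,0],"hand":0.9},{"linear":[-0.567,0.032,0.19],"twist":[0,0,0],"hand":0.9},{"linear":[-0.567,0.032,0.19],"twist":[0,0,0],"hand":0.9}]'; python3 -m pendant '[{"linear":[0,0,0],"twist":[0,0,0],"hand":0.9},{"linear":[0,0,0],"twist":[0,0,0],"hand":0.9}]';python3 - <<'E'
from h import *
s=bot.state();P=s['position'];w=bot.read_camera('wrist');d=bot.read_camera('side');t=bot.read_camera('top')
print(P,Ro.from_rotvec(s['orientation']).as_matrix().round(3)[:2])
B=[478.6,-167.4,71]; A=P+[1.1,.8,0]
print('wrist brass rim',proj(w,B),'side: brass rim c',proj(d,B),'L/R',proj(d,[444.6,-167.4,71]),proj(d,[512.6,-167.4,71]),'cup foot',proj(d,A-[0,0,29]),'cup rim',proj(d,A+[0,0,71]))
a=cv2.resize(w['color'][180:460,180:460],(400,400),interpolation=2)
b=cv2.resize(d['color'][200:420,240:400],(400,550),interpolation=2)
o=np.zeros((550,800,3),'uint8');o[:400,:400]=a;o[:,400:]=b
cv2.imwrite('pics/c7.png',o[:,:,::-1])
E
```

```text
t: 8.4
position: [476.8, -166.3, 148.0]
orientation: [-2.233, -2.206, 0.004]
contact_force: [0.1, 1.0, -0.4]
grip_width: 43.5
t: 8.6
position: [479.7, -162.0, 151.2]
orientation: [2.227, 2.215, 0.002]
contact_force: [-0.4, 0.3, -0.9]
grip_width: 43.3
[ 479.70303665 -162.00043258  151.20306721] [[ 0.005  1.     0.002]
 [ 1.    -0.005  0.   ]]
wrist brass rim [314.53331821 244.1507192 ] side: brass rim c [322.34010366 347.552133  ] L/R [298.2064526  349.25931955] [346.17981336 345.86573952] cup foot [323.5953362  312.90618484] cup rim [324.34228806 245.22285177]
```

View pics/c7.png

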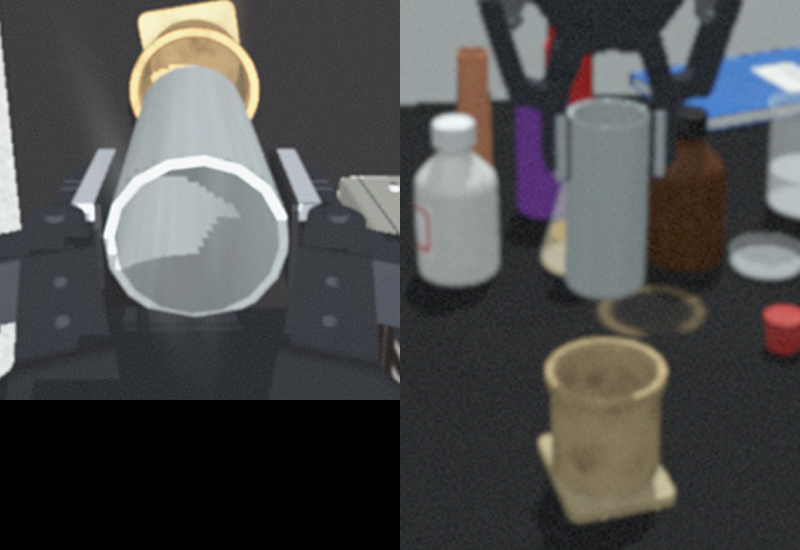

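```bash
python3 - <<'E'
from h import *
P=[]
for i in range(4):
    w=bot.read_camera('wrist'); s=bot.state(); P.append(s['position'])
P=np.array(P);print(P.round(1)); p=P.mean(0)
# edges in wrist image now
g=w['color'];hsv=cv2.cvtColor(g,cv2.COLOR_RGB2HSV)
m=((hsv[...,0]>12)&(hsv[...,0]<28)&(hsv[...,1]>80)&(hsv[...,2]>90))[170:330,230:400]
ys,xs=np.nonzero(m);print('brass mask rows/cols',ys.min()+170,ys.max()+170)
for v in range(200,250,10):
    r=np.nonzero(m[v-170])[0]+230; print(v,r.min() if len(r) else None,r.max() if len(r) else None)
col=g[200:260,310:322].mean((1,2)).round(0);print(col)
hc=hsv[200:260,310:322,1].mean(1).round(0);print(hc)
d=bot.read_camera('side');A=p+[1.1,.8,0]
print('side foot near edge',proj(d,A-[0,22,29]),'floor')
for n,u,v,z in(('rim',317.9,344.5,p[2]+70),('foot far',317,226.9,p[2]-30),('brass',315.8,243,71)): print(n,ray(w,u,v,z)-[0,22 if 'far' in n else 0,0])
E
```

```text
[[ 479.4 -162.8  150.8]
 [ 479.2 -163.1  150.6]
 [ 479.1 -163.2  150.5]
 [ 479.  -163.4  150.3]]
brass mask rows/cols 178 262
200 278 347
210 280 349
220 277 356
230 272 361
240 271 362
[218. 218. 213. 195. 158. 142. 143. 145. 146. 146. 146. 146. 147. 149.
 150. 153. 154. 156. 157. 158. 158. 161. 162. 171. 188. 198. 199. 190.
 188. 188. 188. 187. 188. 190. 189. 188. 190. 190. 189. 189. 190. 189.
 190. 189. 189. 190. 190. 190. 190. 190. 190. 190. 190. 189. 191. 191.
 190. 191. 190. 192.]
[ 73.  72.  81.  95. 101.  98.  98.  99.  98.  97.  98.  99.  99.  98.
  98.  98.  98.  97.  97.  96.  98.  97.  98. 100.  86.  61.  29.  10.
  17.  17.  16.  18.  16.  14.  16.  17.  16.  15.  16.  15.  15.  16.
  16.  14.  16.  15.  15.  15.  15.  15.  15.  14.  15.  15.  15.  15.
  15.  14.  15.  14.]
side foot near edge [325.77840566 321.42904835] floor
rim [ 480.15725638 -162.91766024  220.56909754]
foot far [ 479.95665634 -166.12609752  120.56909754]
brass [ 478.90351056 -167.57212359   71.        ]
```

```bash
python3 -m pendant '[{"linear":[0,0,0],"twist":[0,0,0],"hand":0.9},{"linear":[0,0,0],"twist":[0,0,0],"hand":0.9},{"linear":[0,0,0],"twist":[0,0,0],"hand":0.9},{"linear":[0,0,0],"twist":[0,0,0],"hand":0.9},{"linear":[0,0,0],"twist":[0,0,0],"hand":0.9}]'; cat > m.py <<'E'
from h import *
w=bot.read_camera('wrist'); p=bot.state()['position'];print(p)
g=w['color'];hsv=cv2.cvtColor(g,cv2.COLOR_RGB2HSV)
m=((hsv[...,0]>12)&(hsv[...,0]<28)&(hsv[...,1]>60)&(hsv[...,2]>90))
W=[]
for v in range(215,262,3):
    r=np.nonzero(m[v,230:400])[0]+230
    if len(r): W.append((v,r.min(),r.max()+1))
print(W)
c=g[190:240,312:320].mean((1,2));s=hsv[190:240,312:320,1].astype(float).mean(1)
foot=190+np.nonzero(s>50)[0].max()+1; d=np.diff(c); rim=190+np.argmin(d[:25])+1
print('foot far edge',foot,'inner rim edge',rim,'grads',d.round(0)[:25])
print('foot',ray(w,317,foot,p[2]-30)-[0,22,0],'inner far',ray(w,316,rim,71))
u=np.mean([(a+b)/2 for v,a,b in W if b-a>86]);print('brass x',ray(w,u,237,71),u)
E
python3 m.py
```

```text
t: 9.5
position: [478.9, -163.7, 150.0]
orientation: [2.23, 2.213, -0.0]
contact_force: [-0.8, -0.2, -1.3]
grip_width: 43.5
[ 478.88330534 -163.6917457   150.01212427]
[(215, np.int64(279), np.int64(356)), (218, np.int64(277), np.int64(358)), (221, np.int64(276), np.int64(359)), (224, np.int64(274), np.int64(361)), (227, np.int64(273), np.int64(362)), (230, np.int64(272), np.int64(363)), (233, np.int64(272), np.int64(363)), (236, np.int64(271), np.int64(364)), (239, np.int64(271), np.int64(364)), (242, np.int64(271), np.int64(364)), (245, np.int64(271), np.int64(364)), (248, np.int64(271), np.int64(363)), (251, np.int64(272), np.int64(363)), (254, np.int64(273), np.int64(362)), (257, np.int64(274), np.int64(361)), (260, np.int64(354), np.int64(359))]
foot far edge 226 inner rim edge 192 grads [-21. -38. -19.   0.  -3.   8.  33.  27.   8.   2.  -3. -11. -31. -29.
  -6.   0.   2.   1.  -0.   2.   1.   3.   1.   3.   2.]
foot [ 479.6582278  -166.06703919  120.01212427] inner far [ 478.99758404 -129.67587531   71.        ]
brass x [ 479.82527045 -163.25708706   71.        ] 317.4583333333333
```

```bash
python3 -m pendant '[{"linear":[0,0,0.05],"twist":[0,0,0],"hand":0.9},{"linear":[0,0,0.1],"twist":[0,0,0],"hand":0.9},{"linear":[0,0,0.14],"twist":[0,0,0],"hand":0.9},{"linear":[0,0,0.16],"twist":[0,0,0],"hand":0.9},{"linear":[0,0,0.16],"twist":[0,0,0],"hand":0.9}]'; python3 -m pendant '[{"linear":[0,0,0],"twist":[0,0,0],"hand":0.9},{"linear":[0,0,0],"twist":[0,0,0],"hand":0.9},{"linear":[0,0,0.02],"twist":[0,0,0],"hand":0.9},{"linear":[0,0,0.04],"twist":[0,0,0],"hand":0.9},{"linear":[0,0,0.06],"twist":[0,0,0],"hand":0.9}]'; python3 -m pendant '[{"linear":[0,0,0.02],"twist":[0,0,0],"hand":0.9},{"linear":[0,0,0.04],"twist":[0,0,0],"hand":0.9},{"linear":[0,0,0.06],"twist":[0,0,0],"hand":0.9},{"linear":[0,0,0.08],"twist":[0,0,0],"hand":0.9},{"linear":[0,0,0.08],"twist":[0,0,0],"hand":0.9}]';python3 -c "
from h import *
d=bot.read_camera('side');cv2.imwrite('pics/s8.png',cv2.resize(d['color'][200:420,240:400],(480,600),interpolation=2)[:,:,::-1])"
```

```text
t: 10.05
position: [478.2, -163.5, 108.9]
orientation: [-2.228, -2.212, 0.001]
contact_force: [0.4, 1.1, -0.9]
grip_width: 43.1
t: 10.55
position: [478.8, -163.8, 94.6]
orientation: [2.23, 2.213, -0.0]
contact_force: [-0.3, 0.5, -1.1]
grip_width: 43.3
t: 11.05
position: [478.4, -163.6, 74.3]
orientation: [-2.229, -2.212, 0.001]
contact_force: [0.6, 0.2, -0.4]
grip_width: 43.1
```

View pics/s8.png

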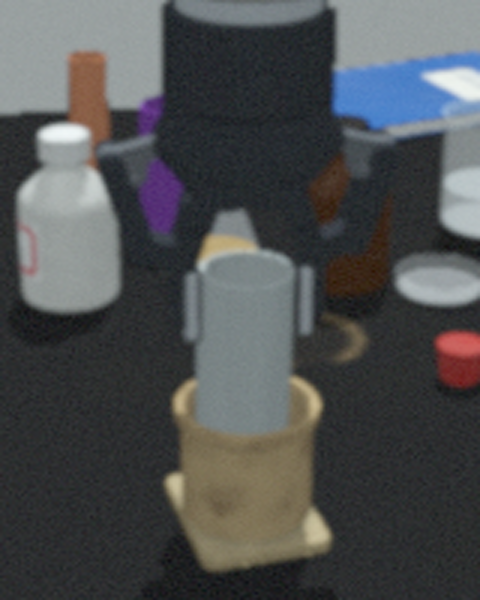

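```bash
python3 -m pendant '[{"linear":[0,0,0.02],"twist":[0,0,0],"hand":0.9},{"linear":[0,0,0.05],"twist":[0,0,0],"hand":0.9},{"linear":[0,0,0.08],"twist":[0,0,0],"hand":0.9},{"linear":[0,0,0.105],"twist":[0,0,0],"hand":0.9},{"linear":[0,0,0.105],"twist":[0,0,0],"hand":0.9}]'; python3 -m pendant '[{"linear":[0,0,0.005],"twist":[0,0,0],"hand":0.9},{"linear":[0,0,0.01],"twist":[0,0,0],"hand":0.9},{"linear":[0,0,0.012],"twist":[0,0,0],"hand":0.9},{"linear":[0,0,0.012],"twist":[0,0,0],"hand":0.9}]'
```

```text
t: 11.6
position: [478.1, -163.5, 47.7]
orientation: [-2.229, -2.212, 0.001]
contact_force: [-0.6, 0.4, -0.9]
grip_width: 43.6
t: 12.0
position: [478.9, -163.7, 45.9]
orientation: [2.23, 2.213, 0.0]
contact_force: [-0.2, 0.7, -1.5]
grip_width: 43.3
```

```bash
python3 -m pendant '[{"linear":[0,0,0.005],"twist":[0,0,0],"hand":0.9},{"linear":[0,0,0.01],"twist":[0,0,0],"hand":0.9},{"linear":[0,0,0.01],"twist":[0,0,0],"hand":0.9}]'
```

```text
t: 12.3
position: [478.7, -163.7, 43.1]
orientation: [-2.23, -2.213, 0.0]
contact_force: [0.2, -0.2, -1.2]
grip_width: 43.3
```

```bash
python3 -m pendant '[{"linear":[0,0,0.004],"twist":[0,0,0],"hand":0.9},{"linear":[0,0,0.008],"twist":[0,0,0],"hand":0.9},{"linear":[0,0,0.008],"twist":[0,0,0],"hand":0.9}]'
```

```text
t: 12.6
position: [479.0, -163.8, 42.1]
orientation: [2.229, 2.212, -0.001]
contact_force: [-3.5, 0.5, 12.0]
grip_width: 43.2
```

```bash
python3 -m pendant '[{"linear":[0,0,0.004],"twist":[0,0,0],"hand":0.9},{"linear":[0,0,0.008],"twist":[0,0,0],"hand":0.9},{"linear":[0,0,0.008],"twist":[0,0,0],"hand":0.9}]'
```

```text
t: 12.9
position: [479.2, -163.9, 41.9]
orientation: [2.228, 2.211, -0.002]
contact_force: [-12.8, 1.4, 39.1]
grip_width: 43.2
```

```bash
python3 -m pendant '[{"linear":[0,0,-0.012],"twist":[0,0,0],"hand":0.9},{"linear":[0,0,-0.012],"twist":[0,0,0],"hand":0.9},{"linear":[0,0,-0.012],"twist":[0,0,0],"hand":0.45},{"linear":[0,0,-0.012],"twist":[0,0,0],"hand":0.35},{"linear":[0,0,-0.012],"twist":[0,0,0],"hand":0.25}]'; python3 -m pendant '[{"linear":[0,0,0],"twist":[0,0,0],"hand":0.25},{"linear":[0,0,-0.05],"twist":[0,0,0],"hand":0.25},{"linear":[0,0,-0.15],"twist":[0,0,0],"hand":0.25},{"linear":[0,0,-0.3],"twist":[0,0,0],"hand":0.25},{"linear":[0,0,-0.5],"twist":[0,0,0],"hand":0.25}]'
```

```text
t: 13.4
position: [478.8, -163.7, 42.0]
orientation: [-2.23, -2.213, 0.0]
contact_force: [0.4, 0.4, 0.2]
grip_width: 64.2
t: 13.9
position: [477.5, -163.2, 168.1]
orientation: [-2.227, -2.211, 0.001]
contact_force: [0.7, -1.3, 0.8]
grip_width: 64.2
```

```bash
python3 -m pendant '[{"linear":[0.0,0,-0.1],"twist":[0,0,0],"hand":0.25},{"linear":[0.0,0,-0.2],"twist":[0,0,0],"hand":0.25},{"linear":[0.0,0,-0.2],"twist":[0,0,0],"hand":0.25},{"linear":[0,0,-0.2],"twist":[0,0,0],"hand":0.25},{"linear":[0,0,-0.2],"twist":[0,0,0],"hand":0.25}]'; python3 - <<'E'
from h import *
s=bot.state();print(s['position'],s['qpos'].round(2))
w=bot.read_camera('wrist');d=bot.read_camera('side')
B=np.array([479,-166,0]);print('pred wrist steel rim',proj(w,B+[0,0,113]),'brass rim',proj(w,B+[0,0,71]),'side steel rim',proj(d,B+[0,0,113]))
o=np.zeros((550,800,3),'uint8');o[:400,:400]=cv2.resize(w['color'][150:350,220:420],(400,400),interpolation=2);o[:,400:]=cv2.resize(d['color'][200:420,240:400],(400,550),interpolation=2)
cv2.imwrite('pics/c9.png',o[:,:,::-1])
E
```

```text
t: 14.4
position: [478.2, -163.6, 216.7]
orientation: [-2.229, -2.212, 0.001]
contact_force: [-0.4, 0.4, -0.7]
grip_width: 64.4
[ 478.2072941  -163.60882314  216.73940364] [ 0.76  0.3  -0.68  1.79  0.21  1.13  0.01]
pred wrist steel rim [317.3746032 233.0021541] brass rim [317.4148198  222.47061661] side steel rim [322.75281017 320.56300251]
```

View pics/c9.png

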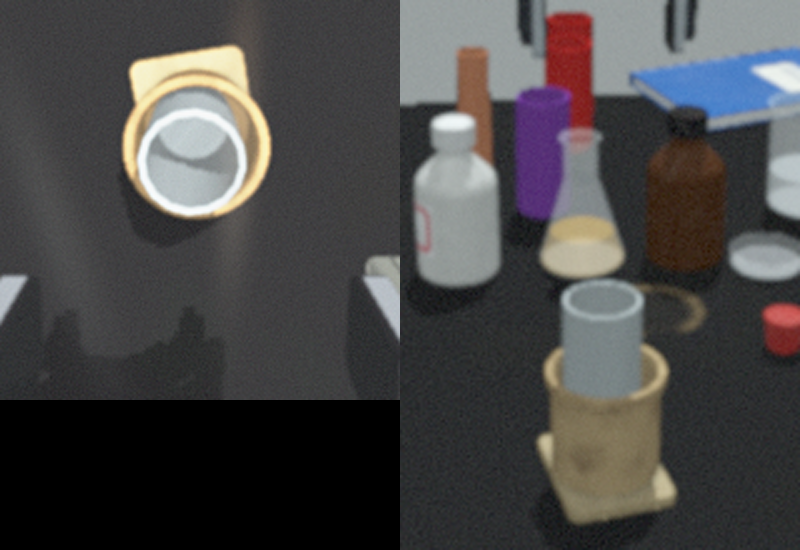

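```bash
python3 -m pendant '[{"linear":[0.2,-0.02,0],"twist":[0,0,0],"hand":0.25},{"linear":[0.4,-0.04,0],"twist":[0,0,0],"hand":0.25},{"linear":[0.6,-0.06,0],"twist":[0,0,0],"hand":0.25},{"linear":[0.8,-0.08,0],"twist":[0,0,0],"hand":0.25},{"linear":[1,-0.1,0],"twist":[0,0,0],"hand":0.25}]'; python3 -m pendant '[{"linear":[0.2,-0.02,0],"twist":[0,0,0],"hand":0.25},{"linear":[0.4,-0.04,0],"twist":[0,0,0],"hand":0.25},{"linear":[0.6,-0.06,0],"twist":[0,0,0],"hand":0.25},{"linear":[0.7,-0.087,0],"twist":[0,0,0],"hand":0.25},{"linear":[0.7,-0.087,0],"twist":[0,0,0],"hand":0.25}]'; python3 - <<'E'
from h import *
for i in range(5): w=bot.read_camera('wrist')
s=bot.state();p=s['position'];print(p,s['qpos'].round(2))
print(proj(w,[431.4,275,115]),proj(w,[431.4,275,0]))
hsv=cv2.cvtColor(w['color'],cv2.COLOR_RGB2HSV)
m=((hsv[...,0]>4)&(hsv[...,0]<16)&(hsv[...,1]>90)&(hsv[...,2]>60)).astype('uint8')
n,l,st,c=cv2.connectedComponentsWithStats(m)
for i in range(1,n):
    if st[i,4]>150: print(st[i],c[i])
cv2.imwrite('pics/w10.png',w['color'][:,:,::-1])
E
```

```text
t: 15.0
position: [454.9, 86.9, 216.8]
orientation: [-2.23, -2.212, 0.001]
contact_force: [0.3, 0.7, -0.3]
grip_width: 64.3
t: 15.5
position: [433.0, 265.1, 216.8]
orientation: [-2.22, -2.219, -0.0]
contact_force: [-0.3, -0.1, -0.0]
grip_width: 64.2
[435.90172032 258.76569324 216.82957179] [ 0.02  0.34 -0.85  1.78  0.28  1.15 -0.93]
[310.7091553  210.92848202] [312.64475711 192.83042157]
[ 292  181   37   50 1362] [310.75550661 206.41556535]
```

```bash
python3 -m pendant '[{"linear":[0.057,-0.019,0.15],"twist":[0,0,0],"hand":0.25},{"linear":[0.057,-0.019,0.3],"twist":[0,0,0],"hand":0.25},{"linear":[0.057,-0.019,0.4],"twist":[0,0,0],"hand":0.25},{"linear":[0.057,-0.019,0.4],"twist":[0,0,0],"hand":0.25},{"linear":[0.057,-0.019,0.4],"twist":[0,0,0],"hand":0.25}]'; cat > mc.py <<'E'
from h import *
for i in range(3): w=bot.read_camera('wrist')
s=bot.state();p=s['position'];print(p,s['grip_width'])
hsv=cv2.cvtColor(w['color'],cv2.COLOR_RGB2HSV)
m=((hsv[...,0]>4)&(hsv[...,0]<16)&(hsv[...,1]>90)&(hsv[...,2]>60)).astype('uint8')
n,l,st,c=cv2.connectedComponentsWithStats(m)
i=1+np.argmax(st[1:,4]);x,y,a,b,_=st[i];print(st[i])
rm=ray(w,x+a/2,y+b-a/2*.97,115);print('rim',rm,rm-p,'foot top edge',ray(w,x+a/2,y,0)-[0,14,0])
cv2.imwrite('pics/w11.png',w['color'][:,:,::-1])
E
python3 mc.py
```

```text
t: 16.25
position: [431.2, 274.0, 117.7]
orientation: [-2.231, -2.211, 0.001]
contact_force: [-0.3, -0.5, 0.8]
grip_width: 63.9
[431.87279726 275.03944785 118.85929022] 64.18422619883114
[ 288  212   54   86 3255]
rim [431.49905364 274.93208855 115.        ] [-0.37374363 -0.10735929 -3.85929022] foot top edge [431.12947098 273.39216437   0.        ]
```

Well aligned; descend and close.

```bash
python3 -m pendant '[{"linear":[0,0,0.1],"twist":[0,0,0],"hand":0.25},{"linear":[0,0,0.2],"twist":[0,0,0],"hand":0.25},{"linear":[0,0,0.28],"twist":[0,0,0],"hand":0.25},{"linear":[0,0,0.335],"twist":[0,0,0],"hand":0.25},{"linear":[0,0,0.335],"twist":[0,0,0],"hand":0.25}]'; python3 -m pendant '[{"linear":[0,0,0],"twist":[0,0,0],"hand":0.25},{"linear":[0,0,0],"twist":[0,0,0],"hand":0.5},{"linear":[0,0,0],"twist":[0,0,0],"hand":0.7},{"linear":[0,0,0],"twist":[0,0,0],"hand":0.95},{"linear":[0,0,0],"twist":[0,0,0],"hand":0.95}]'; python3 -m pendant '[{"linear":[0,0,0],"twist":[0,0,0],"hand":0.95},{"linear":[0,0,0],"twist":[0,0,0],"hand":0.95},{"linear":[0,0,0],"twist":[0,0,0],"hand":0.95}]'
```

```text
t: 16.9
position: [430.6, 274.2, 32.9]
orientation: [-2.23, -2.213, 0.002]
contact_force: [-0.0, 0.6, -0.3]
grip_width: 64.2
t: 17.4
position: [431.2, 275.1, 34.4]
orientation: [2.23, 2.213, 0.002]
contact_force: [-1.3, -1.5, 6.4]
grip_width: 26.5
t: 17.7
position: [431.2, 275.1, 34.4]
orientation: [2.23, 2.213, 0.002]
contact_force: [-1.6, -0.6, 6.3]
grip_width: 26.0
```

```bash
python3 -m pendant '[{"linear":[0,0,-0.05],"twist":[0,0,0],"hand":0.95},{"linear":[0,0,-0.2],"twist":[0,0,0],"hand":0.95},{"linear":[0,0,-0.4],"twist":[0,0,0],"hand":0.95},{"linear":[0,0,-0.55],"twist":[0,0,0],"hand":0.95},{"linear":[0,0,-0.7],"twist":[0,0,0],"hand":0.95}]'; python3 -m pendant '[{"linear":[-0.1,0.01,-0.05],"twist":[0,0,0],"hand":0.95},{"linear":[-0.25,0.025,-0.05],"twist":[0,0,0],"hand":0.95},{"linear":[-0.42,0.04,-0.05],"twist":[0,0,0],"hand":0.95},{"linear":[-0.6,0.06,-0.05],"twist":[0,0,0],"hand":0.95},{"linear":[-0.78,0.08,-0.05],"twist":[0,0,0],"hand":0.95}]'; python3 -m pendant '[{"linear":[-0.15,0.02,0],"twist":[0,0,0],"hand":0.95},{"linear":[-0.3,0.04,0],"twist":[0,0,0],"hand":0.95},{"linear":[-0.45,0.06,0],"twist":[0,0,0],"hand":0.95},{"linear":[-0.6,0.07,0],"twist":[0,0,0],"hand":0.95},{"linear":[-0.65,0.08,0],"twist":[0,0,0],"hand":0.95}]';  python3 -c "
from h import *
s=bot.state();print(s['grip_width'],s['contact_force'],s['position'],rows(np.array([478,-164,215])-s['position']))"
```

```text
t: 18.2
position: [430.4, 274.8, 211.3]
orientation: [2.229, 2.214, 0.001]
contact_force: [1.1, -0.4, -1.7]
grip_width: 26.4
t: 18.7
position: [448.9, 78.1, 222.0]
orientation: [2.228, 2.214, 0.001]
contact_force: [1.6, -0.3, -0.3]
grip_width: 26.3
t: 19.2
position: [467.6, -87.4, 221.5]
orientation: [2.235, 2.207, -0.002]
contact_force: [0.3, 0.5, -1.1]
grip_width: 26.1
26.102996378477062 [ 0.26030066  0.45359345 -1.050662  ] [467.58130474 -87.35008741 221.49976493] [-0.30602559  0.04545907  0.02641776]
```

```bash
python3 -m pendant '[{"linear":[-0.1,0.015,0],"twist":[0,0,0],"hand":0.95},{"linear":[-0.2,0.03,0],"twist":[0,0,0],"hand":0.95},{"linear":[-0.28,0.04,0],"twist":[0,0,0],"hand":0.95},{"linear":[-0.3,0.045,0],"twist":[0,0,0],"hand":0.95},{"linear":[-0.3,0.045,0],"twist":[0,0,0],"hand":0.95}]'; python3 -m pendant '[{"linear":[0,0,0.02],"twist":[0,0,0],"hand":0.95},{"linear":[0,0,0.06],"twist":[0,0,0],"hand":0.95},{"linear":[0,0,0.08],"twist":[0,0,0],"hand":0.95},{"linear":[0,0,0.08],"twist":[0,0,0],"hand":0.95},{"linear":[0,0,0.08],"twist":[0,0,0],"hand":0.95}]'; python3 - <<'E'
from h import *
for i in range(4):w=bot.read_camera('wrist')
d=bot.read_camera('side');s=bot.state();P=s['position'];print(P,s['qpos'].round(2))
S=[477.9,-164.4,113];print('pred wrist steel rim',proj(w,S),'side',proj(d,S),'copper foot w',proj(w,P+[0,0,-34.4]),'far edge',proj(w,P+[0,14,-34.4]),'side',proj(d,P+[0,0,-34.4]),'rim',proj(d,P+[0,0,80.6]),'w rim',proj(w,P+[0,0,80.6]))
o=np.zeros((550,800,3),'uint8');o[:400,:400]=cv2.resize(w['color'][180:420,200:440],(400,400),interpolation=2);o[:,400:]=cv2.resize(d['color'][200:420,240:400],(400,550),interpolation=2)
cv2.imwrite('pics/c12.png',o[:,:,::-1])
E
```

```text
t: 19.7
position: [478.8, -158.0, 221.3]
orientation: [-2.23, -2.212, -0.001]
contact_force: [-1.4, -0.3, -1.2]
grip_width: 26.3
t: 20.2
position: [478.6, -157.8, 200.8]
orientation: [-2.229, -2.213, 0.0]
contact_force: [0.4, 0.2, -0.9]
grip_width: 26.5
[ 478.94095786 -158.17579536  201.22458916] [ 0.76  0.32 -0.69  1.81  0.23  1.09 -0.02]
pred wrist steel rim [314.80067637 242.48571434] side [321.79345657 320.05511111] copper foot w [315.8316967  255.21453062] far edge [315.65435226 233.49923005] side [322.22794325 282.65393265] rim [323.02958097 200.94110217] w rim [314.53457641 363.55292751]
```

View pics/c12.png

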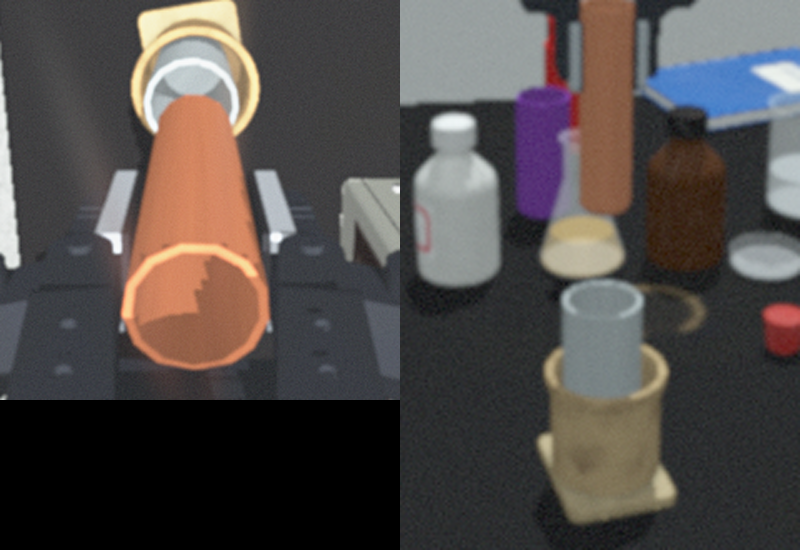

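```bash
python3 -m pendant '[{"linear":[-0.012,-0.009,0],"twist":[0,0,0],"hand":0.95},{"linear":[-0.012,-0.009,0.03],"twist":[0,0,0],"hand":0.95},{"linear":[-0.012,-0.009,0.06],"twist":[0,0,0],"hand":0.95},{"linear":[-0.012,-0.009,0.09],"twist":[0,0,0],"hand":0.95},{"linear":[-0.012,-0.009,0.09],"twist":[0,0,0],"hand":0.95}]'; python3 -m pendant '[{"linear":[0,0,0],"twist":[0,0,0],"hand":0.95},{"linear":[0,0,0.03],"twist":[0,0,0],"hand":0.95},{"linear":[0,0,0.063],"twist":[0,0,0],"hand":0.95},{"linear":[0,0,0.063],"twist":[0,0,0],"hand":0.95},{"linear":[0,0,0.063],"twist":[0,0,0],"hand":0.95}]'; python3 -m pendant '[{"linear":[0,0,0],"twist":[0,0,0],"hand":0.95},{"linear":[0,0,0],"twist":[0,0,0],"hand":0.95},{"linear":[0,0,0],"twist":[0,0,0],"hand":0.95},{"linear":[0,0,0],"twist":[0,0,0],"hand":0.95},{"linear":[0,0,0],"twist":[0,0,0],"hand":0.95}]'; python3 - <<'E'
from h import *
w=bot.read_camera('wrist')
d=bot.read_camera('side');s=bot.state();P=s['position'];print(P,s['grip_width'])
S=[478,-163.9,113];F=P+[1.1,-2.6,-34.4];print('foot est',F,'pred wrist steel rim',proj(w,S),'side',proj(d,S),'copper foot far edge',proj(w,F+[0,14,0]),'side foot',proj(d,F),'near',proj(d,F-[0,14,0]))
o=np.zeros((550,800,3),'uint8');o[:400,:400]=cv2.resize(w['color'][180:420,200:440],(400,400),interpolation=2);o[:,400:]=cv2.resize(d['color'][200:420,240:400],(400,550),interpolation=2)
cv2.imwrite('pics/c13.png',o[:,:,::-1])
E
```

```text
t: 20.95
position: [475.6, -161.0, 177.1]
orientation: [-2.228, -2.212, 0.001]
contact_force: [-0.3, -0.3, -0.7]
grip_width: 26.3
t: 21.45
position: [476.2, -161.1, 162.4]
orientation: [-2.229, -2.213, 0.001]
contact_force: [0.0, -0.8, -0.8]
grip_width: 26.2
t: 21.95
position: [476.5, -161.2, 162.8]
orientation: [2.23, 2.213, -0.0]
contact_force: [0.8, -0.3, -1.3]
grip_width: 26.6
[ 476.5107693  -161.16978088  162.8230623 ] 26.163136540546223
foot est [ 477.6107693  -163.76978088  128.4230623 ] pred wrist steel rim [318.2114298  252.19804205] side [321.81240602 319.87650901] copper foot far edge [317.50715319 237.44547006] side foot [321.61490214 309.89031778] near [323.12460532 314.70742827]
```

View pics/c13.png

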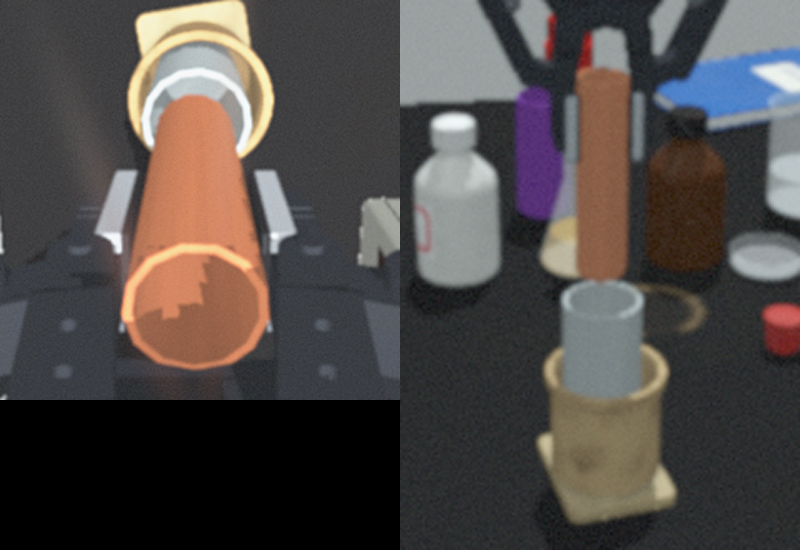

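```bash
python3 -m pendant '[{"linear":[-0.005,0,0.008],"twist":[0,0,0],"hand":0.95},{"linear":[-0.005,0,0.014],"twist":[0,0,0],"hand":0.95},{"linear":[-0.005,0,0.014],"twist":[0,0,0],"hand":0.95},{"linear":[-0.005,0,0.014],"twist":[0,0,0],"hand":0.95},{"linear":[-0.005,0,0.014],"twist":[0,0,0],"hand":0.95}]'; python3 -m pendant '[{"linear":[0,0,0],"twist":[0,0,0],"hand":0.95},{"linear":[0,0,0],"twist":[0,0,0],"hand":0.95},{"linear":[0,0,0],"twist":[0,0,0],"hand":0.95},{"linear":[0,0,0],"twist":[0,0,0],"hand":0.95},{"linear":[0,0,0],"twist":[0,0,0],"hand":0.95}]'; python3 - <<'E'
from h import *
d=bot.read_camera('side')['color'];h=cv2.cvtColor(d,cv2.COLOR_RGB2HSV)
m=((h[...,0]>3)&(h[...,0]<14)&(h[...,1]>100)&(h[...,2]>60)).astype('uint8');m[:, :308]=0;m[:,336:]=0
n,l,st,c=cv2.connectedComponentsWithStats(m);i=1+np.argmax(st[1:,4]);print('copper box',st[i])
print(d[300:330,320].mean(1).round(0), bot.state()['position'],bot.state()['joint_vel'].round(3))
E
```

```text
t: 22.55
position: [476.5, -162.4, 159.3]
orientation: [2.23, 2.213, 0.0]
contact_force: [0.4, -0.4, -1.2]
grip_width: 26.1
t: 23.05
position: [476.5, -162.4, 159.3]
orientation: [2.23, 2.213, -0.0]
contact_force: [-1.5, -0.3, -1.2]
grip_width: 26.3
copper box [ 310  229   22   86 1612]
[101. 102. 103. 105. 101. 104. 101. 106. 103. 102. 104. 104. 103. 102.
 105. 109. 126. 130. 128. 127. 130. 130. 131. 128. 131. 130. 137. 137.
 131. 129.] [ 476.50564614 -162.42224102  159.29229668] [ 0.002  0.001 -0.001 -0.001  0.     0.002  0.   ]
```

```bash
python3 -c "
from workcell import bot
print(bot.close_job())"
```

```text
the job is handed in; nothing more can be done
None
```

The job is handed in. The steel cup stands released in the brass cup, and the arm is still holding the copper cup above it; no verdict was given.

**Steel cup:** I lowered it until it touched bottom, then let go. The height at contact matched the brass floor to about 1 mm. The force peaked at 39 N on that contact, close to the 40 N limit for the arm and gripper body pressing on something. The pictures show it upright and about 2–3 mm off the brass cup's centre.

**Copper cup:** I carried it over the row with its foot about 185 mm up and held it over the steel cup.
- **Gap:** the foot is about 12 mm above the steel rim from the arm reading, and about 15 mm from the side camera.
- **Centring:** within about 2 mm.
- **Lean:** about 0.03 rad.
- **Hold:** grip width was steady at 26 mm, with the arm at rest when I handed in.

**Bystanders:** in the side view, the brass cup, both bottles and the flask stand where they did before, with no contact seen.

**What went wrong or disagreed:**
- **First grasp:** the first try at the steel cup closed on air, because the finger tips sit about 40 mm short of the reported tip position. I regripped lower and nothing had moved.
- **Arm accuracy:** the arm settled several mm off some commanded poses, so I corrected from the readings and images.
- **Copper foot height:** the two estimates differed by up to 6 mm, so I chose a height that keeps the gap in range by either one.
- **Pictures:** I viewed 13, three over the budget of 10.

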